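# Rock the bead sorter's gate and feed two beads down the other chute

### The arm

A 7-joint arm with a two-finger parallel gripper is mounted at the origin on the work surface. World frame = base frame: x ahead of the robot, y to its left, z up, the work surface at z = 0. Lengths are in m, angles in rad, forces in N, time in s.
With the tool pointing down it reaches from about 0.4 to 0.85 m from the base axis. Payload 10.4 kg.
Tool frame: the origin (TCP) lies midway between the tips of the shut fingers; the grasp point (between the pads) lies manip.pinch_z behind it (manip.pinch_z is the distance from the TCP to the grasp point, in m); z points along the fingers, y is the direction in which the jaws open and shut (so a half turn about z gives the same grasp; the last joint's range is limited). The gripper opens to 85 mm and grips with 20 to 120 N. Pads are 22 mm wide; open, the fingers measure 114 mm over their backs; the gripper's body (76 mm by 85 mm) begins 54 mm behind the grasp point. The pads swing forward as they close: fully open they stand 13 mm farther back than shut.
Start: joints at [1.174, 0.332, -0.065, 1.46, 0.022, 1.35, -0.088], TCP at [0.228, -0.582, 0.231] pointing down, gripper open.
Joint ranges: [-2.6, 2.6], [-0.5, 2.12], [-1.47, 1.34], [0.16, 2.42], [-1.27, 4.41], [0.06, 2.06], [-2.6, 2.6]. Speed limits (rad/s): [2.22, 2.22, 2.79, 2.79, 3.14, 3.14, 3.14].

### API

Orientations are given as a unit quaternion [x, y, z, w].
In Python, from workcell import manip gives the robot as it stands.
- The arm moves only by the shell command python3 -m handwheel 'ROWS' [FORCE]. ROWS is JSON, a list that holds one entry, the list of rows, each a list of 7 numbers: the shift along the tool's x, y, z in m, then the turn, a rotation vector about the tool's x, y, z in rad, then the finger opening in m, from 0 to 0.0854. In form: [[[tx, ty, tz, ax, ay, az, claw], ...]]. A call has 1 to 8 rows; each row is the pose to reach, as a shift and turn from the pose commanded when the call began, along the tool's axes at that moment; what a row does not reach only later rows make up. A row lasts 1/8 s, in which the tool goes at most 62.5 mm and 10.7 degrees, less where a joint would pass 70% of its speed; a pose out of reach is approached as far as the arm can. A call with a gripper value outside its range is refused whole. The fingers move at their own pace and stop on an object; FORCE is the grip in N (left out, the last holds). Time passes only in rows, so rows that repeat a pose let the fingers close. It gives the time, the measured TCP pose, the force and the opening at its end, in the units of the state.
- manip.get_obs(): the state, without advancing time (a new reading comes with each control period).
- manip.camera(name): name is "side" or "top"; returns the picture (400x640x3 uint8, blue, green, red); there is no depth.
- manip.calibration(name): a dict with "fx", "fy", "cx", "cy" (pixels), "k1" (the pictures are not rectified: a ray, as slopes to the right and down, at radius r is drawn at 1 + k1 r^2 times it, then the intrinsics apply), "view" (4x4, takes a point from world to camera coordinates). Camera axes: x right, y up, looking along -z (the intrinsics and any distortion apply to the point x, -y, -z); pixel columns grow to the right and rows downward; lengths in m; the calibration is good to about 2 mm. A picture is of the moment at which its call begins. calibration takes no time and is no camera call.
- manip.hand_in(): hands the job in, once; it reports no verdict.
The state is a dict: "clock": time; "joint_pos": joint angles; "joint_velocities": joint speeds; "tau": joint torques, N m; "position": TCP position; "ee_rot": TCP orientation; "ft_force": force on the tool from outside, world axes, zero at the start; "torque": the same for the moment, N m; "grip_width": opening from 0.0 (shut) to 1.0 (fully open).
Only numpy, scipy, OpenCV 4.12 (cv2) and the standard library are available. Lean on these libraries where they do the work, as an engineer would, in place of code of your own. Each camera call takes 0.05 s, during which the arm holds its last target.

### The job

The tray that the bead sorter's seesaw gate now feeds has had its share. With a fingertip press the raised end of the gate down so that it rocks over its pivot and stays lying the other way, and then push the two stone beads forward over the little sill of the feed channel so that both roll down the gate and the other chute into the other tray. Do not pick anything up, and leave the brass rings and the jar where they are.

Things in the scene. Friction and masses are not known exactly. Their poses are not given: they have to be found in the camera images.
- sorter: Bead sorter, fixed. Origin on the bench under the gate's pivot; x = direction in which beads are fed, away from the robot (yaw within 0.25 rad), y = left, z = up. Sorter sizes are in this frame, mm. Dark base board x -160..80, y +-100, 12 high. Chutes at y 102..178 either side lead from the gate's ends down into the trays.
- channel (a point): Middle of the aluminium feed channel's floor (sorter x -85, y 0, height 130). The channel runs along x from -153 to -18, 29 wide inside, walls 4 thick and 6 high, back wall 6 high; its floor slopes down to +x (height 134 at x -150, 127 at -45, 125 at -18). Its +x end is open: beads drop there onto the gate.
- pivot (a point): Middle of the gate's pivot axis, which runs along x, height 95. The steel gate is a trough 220 long (y), floor x -22..22 and 5 above the axis, near wall 19 and far wall 45 above the axis. A brass weight 28 across on the far wall (x 30, y 0, top at height 167) makes it topple to either side.
- tray_left (a point): Middle of the left (+y) wooden tray's floor: sorter y 215, height 4; inside 114 (x) by 108 (y), walls 30 to 55 high.
- tray_right (a point): The same for the right (-y) tray, sorter y -215.
- gate (a joint): Angle of the seesaw gate about its pivot, rad, -0.20 to 0.20 between its stops. Positive: left (+y) end raised, right end low, beads go to the right (-y) tray. Negative: the opposite. The gate rests only at a stop: pushed past the middle it falls over by itself; pressing takes about 0.5 N. It may start either way.
- pad_left (a point): Top centre of the steel press pad at the gate's left (+y) end, on the gate's far side: a flat plate 34 (x) by 35 (y) mm, 4 mm thick. At sorter x 42, y about 92; height about 119 when raised, 83 when low.
- pad_right (a point): The same pad at the gate's right (-y) end, at sorter x 42, y about -92.
- sill (a point): Top middle of the brass sill, a round bar across the feed channel 2.5 mm above its floor that holds the beads back. A bead whose centre is pushed past it rolls onto the gate by itself.
- bead_front_center (a point): Centre of the front stone bead, a polished, slippery amber-coloured sphere 26 mm across, about 24 g, resting in the feed channel against the sill (centre about 140 mm above the bench; its top stands 20 mm above the channel walls).
- bead_rear_center (a point): Centre of the rear bead, the same, touching the front one on the robot's side of it; the channel behind it is empty for about 60 mm. Pushing it forward pushes both.
- ring_big: Loose brass ring blank lying flat on the bench, 84 mm across, hole 42, 12 high; origin at the centre of its underside. Leave alone.
- ring_small: Loose brass ring blank lying flat, 66 mm across, hole 32, 12 high; origin as above. Leave alone.
- jar: Loose small jar, 44 mm across, 50 high, standing on the bench; origin at the centre of its underside. Leave alone.
Things that resemble listed ones, but are neither listed nor needed, are in the scene too. What is shaped like the part that bears bead_rear_center but red is not meant.

How it is judged:
On the way, in this order (a step that is already met when the one before it is completed fails the run):
1. the gate has rocked over and lies at its other stop, both beads still behind the sill (distance of pad_left from where it was at the start of the episode above 0.0195 m and (value of joint gate above 0.17 rad or value of joint gate below -0.17 rad) and x of each of bead_front_center, bead_rear_center in the frame of sorter below -0.035 m), for 0.2 s.
2. both beads have rolled into the tray of the other chute (distance of pad_left from where it was at the start of the episode above 0.0195 m and ((value of joint gate below -0.17 rad and y of bead_front_center in the frame of sorter between 0.16 and 0.272 m and x of bead_front_center in the frame of sorter between -0.06 and 0.06 m and z of each of bead_front_center, bead_rear_center in the frame of sorter below 0.04 m and y of bead_rear_center in the frame of sorter between 0.16 and 0.272 m and x of bead_rear_center in the frame of sorter between -0.06 and 0.06 m) or (value of joint gate above 0.17 rad and y of bead_front_center in the frame of sorter between -0.272 and -0.16 m and x of bead_front_center in the frame of sorter between -0.06 and 0.06 m and z of each of bead_front_center, bead_rear_center in the frame of sorter below 0.04 m and y of bead_rear_center in the frame of sorter between -0.272 and -0.16 m and x of bead_rear_center in the frame of sorter between -0.06 and 0.06 m))), for 0.2 s.
At the end, for the whole second after the job is handed in: The gate lies at the stop opposite to the one it started at (beyond 0.17 rad) and both beads lie in the tray on its low side, hardly moving (under 0.15 m/s) (all of step 2 and linear speed of each of bead_front, bead_rear below 0.15 m/s); the robot touches nothing.
It fails at once if a bead is lifted (z of any of bead_front_center, bead_rear_center in the frame of sorter above 0.168 m).
It fails at once if a bead is carried sideways out of the feed channel instead of rolling down over the gate ((z of bead_front_center in the frame of sorter above 0.139 m and (y of bead_front_center in the frame of sorter above 0.03 m or y of bead_front_center in the frame of sorter below -0.03 m)) or (z of bead_rear_center in the frame of sorter above 0.139 m and (y of bead_rear_center in the frame of sorter above 0.03 m or y of bead_rear_center in the frame of sorter below -0.03 m))).
It fails at once if a brass ring or the jar is moved more than 25 mm or tipped over (distance of any of ring_big, ring_small, jar from where it was at the start of the episode above 0.025 m or angle between any of ring_big, ring_small, jar's own z axis and vertical above 0.5 rad).
It also fails if it takes over 40 s, if anything falls off the work surface, if the arm or the gripper's body presses on something with over 40 N, if the wrist force passes 120 N, or if a joint passes its speed limit or range.

## Working session

There is one attempt and no reset: what is moved stays moved. The work goes in short steps, Python scripts to look and compute and a shell command to move; the robot and the scene stay as the last step left them, time stands still between calls to the robot, and variables do not carry over. Pictures are saved under pics/ and viewed, and the job is handed in when it is done.

```bash
ls; mkdir -p pics; python3 - <<'E'
from workcell import manip
import cv2
o=manip.get_obs();print(o)
print(manip.pinch_z)
for n in("side","top"):
    cv2.imwrite(f"pics/{n}0.png",manip.camera(n));print(n,manip.calibration(n))
E
```

```text
pics
{'clock': 0.0, 'joint_pos': array([ 1.17440388,  0.33285561, -0.06469803,  1.46096774,  0.02157507,
        1.34990611, -0.08850278]), 'joint_velocities': array([ 0.00077173, -0.0007715 ,  0.00117365, -0.00144923, -0.00289712,
       -0.00073482,  0.00055204]), 'tau': array([ 4.42467708e-04, -6.25445580e+01,  4.89390583e-02, -3.91602373e+01,
        1.60836393e-02,  9.87326028e-03, -2.26171397e-05]), 'position': array([ 0.22807608, -0.58147973,  0.23051347]), 'ee_rot': array([ 9.82584364e-01,  1.85815629e-01, -1.56101731e-04, -7.04142044e-04]), 'ft_force': array([0.76608551, 0.67870053, 0.12087868]), 'torque': array([-0.03018898, -0.02934891, -0.02876488]), 'grip_width': 0.9995830079198793}
0.0187
side {'fx': 403.54319676590546, 'fy': 403.54319676590546, 'cx': 316.6160603789924, 'cy': 204.49030983052174, 'k1': -0.051376504415715354, 'view': array([[-0.85364088, -0.52066697, -0.0142535 ,  0.48269021],
       [ 0.33282374, -0.56631042,  0.75400323, -0.25901759],
       [-0.40065648,  0.63890408,  0.65671605, -0.59786714],
       [ 0.        ,  0.        ,  0.        ,  1.        ]])}
top {'fx': 399.9791175489435, 'fy': 399.9791175489435, 'cx': 316.4289350851746, 'cy': 195.53664188868822, 'k1': -0.08929573211110953, 'view': array([[ 1.02654367e-02, -9.99902490e-01,  9.46737109e-03,
         8.24330775e-04],
       [ 9.88215725e-01,  1.15905831e-02,  1.52628105e-01,
        -5.61180341e-01],
       [-1.52722955e-01,  7.78901083e-03,  9.88238347e-01,
        -7.68837725e-01],
       [ 0.00000000e+00,  0.00000000e+00,  0.00000000e+00,
         1.00000000e+00]])}
```

View pics/side0.png

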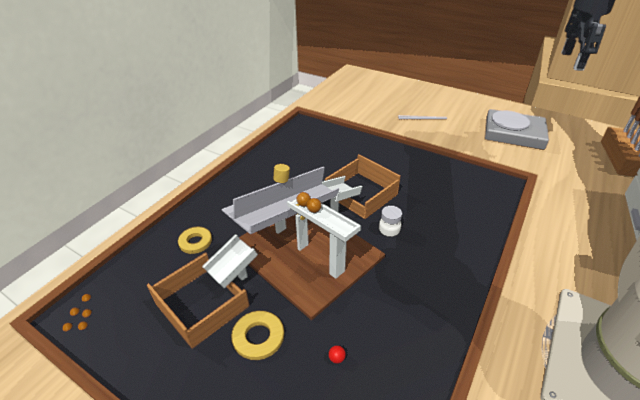

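View pics/top0.png

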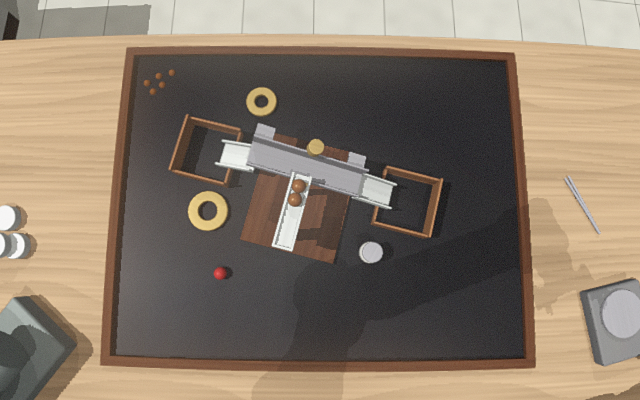

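The top view shows the wanted amber beads in the channel at (298,186) front and (294,199) rear. Possible mistakes are the red ball at (220,273) and the loose amber beads near (158,83). The pads are at (264,131) left and (356,158) right. Next: measure and make a close crop.

```bash
cat > h.py <<'E'
from workcell import manip
import numpy as np, cv2
def ray(n,uv):
    c=manip.calibration(n);K=np.array([[c['fx'],0,c['cx']],[0,c['fy'],c['cy']],[0,0,1]])
    p=cv2.undistortPoints(np.array([[uv]],float),K,np.array([c['k1'],0,0,0,0]))[0,0]
    R=c['view'][:3,:3];t=c['view'][:3,3]
    d=R.T@np.array([p[0],-p[1],-1]);return -R.T@t,d/np.linalg.norm(d)
def plane(n,uv,z):
    o,d=ray(n,uv);return o+d*(z-o[2])/d[2]
def tri(a,b):
    o1,d1=ray('side',a);o2,d2=ray('top',b)
    s=np.linalg.lstsq(np.c_[d1,-d2],o2-o1,rcond=None)[0]
    p,q=o1+s[0]*d1,o2+s[1]*d2
    return (p+q)/2,np.linalg.norm(p-q)
def proj(n,P):
    c=manip.calibration(n);q=c['view'][:3,:3]@np.asarray(P)+c['view'][:3,3]
    a,b=q[0]/-q[2],-q[1]/-q[2];k=1+c['k1']*(a*a+b*b)
    return np.array([c['fx']*a*k+c['cx'],c['fy']*b*k+c['cy']])
E
python3 - <<'E'
from h import *
np.set_printoptions(precision=4,suppress=True)
for n in('side','top'):
    im=cv2.imread(f'pics/{n}0.png');h=cv2.cvtColor(im,cv2.COLOR_BGR2HSV)
    for nm,lo,hi in(('amber',(8,160,60),(16,255,255)),('brass',(18,90,90),(30,255,255))):
        m=cv2.inRange(h,lo,hi);k,l,s,c=cv2.connectedComponentsWithStats(m)
        for i in range(1,k):
            if s[i,4]>40:print(n,nm,s[i],c[i])
im=cv2.imread('pics/top0.png');a=cv2.resize(im[110:260,220:410],None,fx=4,fy=4,interpolation=cv2.INTER_CUBIC);cv2.imwrite('pics/tc.png',a)
im=cv2.imread('pics/side0.png');a=cv2.resize(im[145:285,210:410],None,fx=4,fy=4,interpolation=cv2.INTER_CUBIC);cv2.imwrite('pics/sc.png',a)
E
```

```text
side amber [297 192  24  20 160] [309.5437 203.3938]
side amber [ 70 308   9   7  42] [ 74.2381 310.9048]
side amber [ 82 309   9   8  41] [ 86.3902 312.5854]
side amber [ 63 323   9   8  42] [ 67.4286 326.1905]
side amber [ 78 322   9   8  46] [ 82.3043 325.3478]
side brass [ 533    0  107  136 4942] [593.8472  75.9929]
side brass [    0    65   592   335 31196] [406.0916 226.6644]
side brass [273 164  17  19 272] [280.8493 172.8419]
side brass [178 226  34  28 669] [194.3154 239.6457]
side brass [ 231  311   53   49 1712] [257.2482 334.9182]
top brass [246  87  31  30 594] [261.0067 101.2155]
top brass [306 139  18  18 235] [314.817  147.1617]
top brass [188 191  40  40 999] [207.4725 210.4324]
```

```bash
sleep 0
```

```text
(no output)
```

View pics/tc.png

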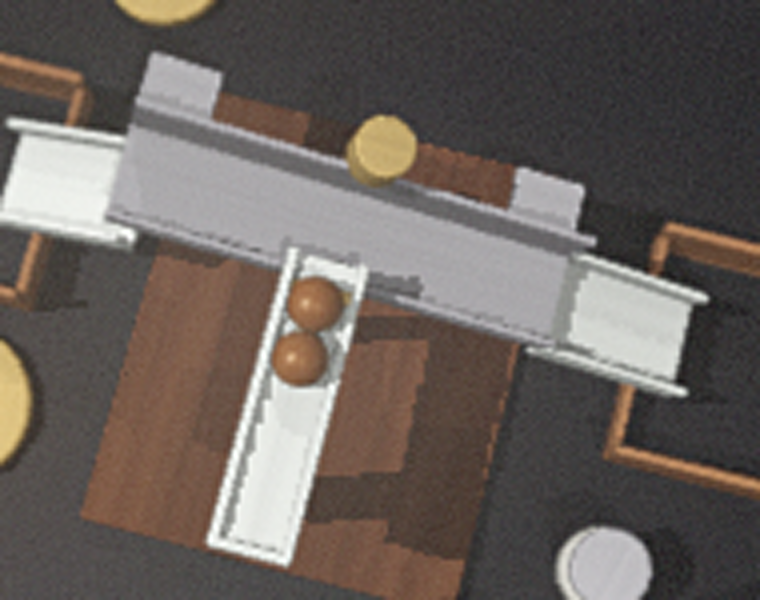

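View pics/sc.png

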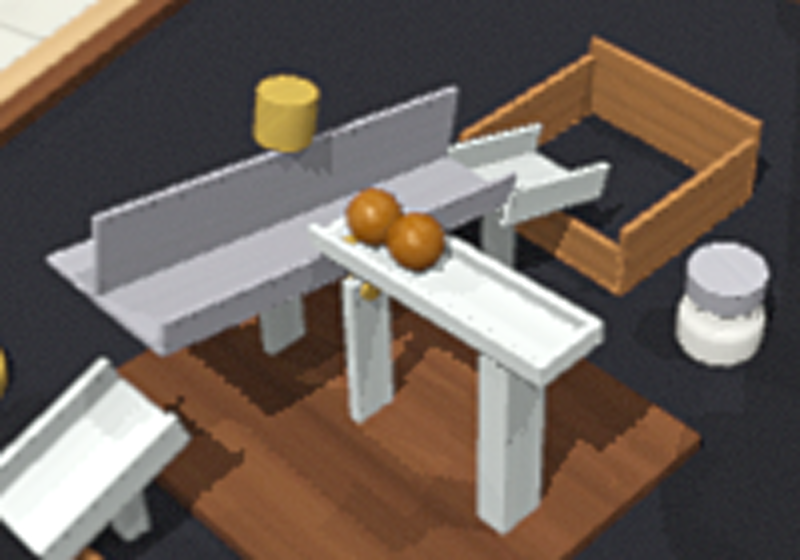

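```bash
python3 - <<'E'
from h import *
np.set_printoptions(precision=4,suppress=True)
T=lambda x,y:(220+x/4-.375,110+y/4-.375); S=lambda x,y:(210+x/4-.375,145+y/4-.375)
for n in('side','top'):print(n,ray(n,(320,200))[0])
bf=tri(S(374,216),T(315,304));br=tri(S(415,241),T(300,358));print('bf',bf,'br',br)
print('on plane',plane('top',T(315,304),.14),plane('top',T(300,358),.14),plane('side',S(374,216),.14),plane('side',S(415,241),.14))
print('padL far outer',tri(S(48,258),T(150,53)))
w=tri(S(289,88),T(386,147));print('weight top',w)
# channel back end outer top corners, top view z~.140 
a=plane('top',T(208,543),.139);b=plane('top',T(290,565),.139);c=plane('top',T(288,248),.131);d=plane('top',T(367,268),.131)
print(a,b,c,d);ax=(c+d-a-b);yaw=np.arctan2(ax[1],ax[0]);print('yaw',yaw,'len',np.linalg.norm((c+d-a-b)/2))
e=plane('top',T(150,53),.12);f=plane('top',T(583,187),.085)
for P,Q in((e,f),):print('pad far corners',P,Q,np.arctan2(*(-(Q-P)[:2])[::-1])-np.pi/2)
# board near corners z=.012 
g=plane('top',T(80,517),.012);print('board near-left',g)
R=np.array([[np.cos(yaw),-np.sin(yaw)],[np.sin(yaw),np.cos(yaw)]])
m=(a+b)[:2]/2; o1=m-R@[-155,0]/np.array(1000.) if 0 else m-R@np.array([-.157,0])
m2=(c+d)[:2]/2;o2=m2-R@np.array([-.018,0])
print('origin est',o1,o2, 'from board',g[:2]-R@np.array([-.16,.1]))
o=(o1+o2)/2
for nm,P in(('bf',bf[0]),('br',br[0]),('padfo',tri(S(48,258),T(150,53))[0]),('w',w[0])):print(nm,R.T@(P[:2]-o),P[2])
E
```

```text
side [0.2587 0.4866 0.5948]
top [0.4371 0.0133 0.8454]
bf (array([0.5649, 0.0408, 0.1382]), np.float64(0.0018581145526079218)) br (array([0.5401, 0.0469, 0.1393]), np.float64(0.0016304568251296323))
on plane [0.5637 0.0403 0.14  ] [0.5392 0.0465 0.14  ] [0.5646 0.0428 0.14  ] [0.5405 0.0478 0.14  ]
padL far outer (array([0.6873, 0.1215, 0.1204]), np.float64(0.00037099217358952795))
weight top (array([0.6305, 0.0096, 0.164 ]), np.float64(0.001164972195078662))
[0.4568 0.0855 0.139 ] [0.4477 0.0493 0.139 ] [0.5912 0.0534 0.131 ] [0.5823 0.0172 0.131 ]
yaw -0.23437639604303123 len 0.13846150233505758
pad far corners [0.6873 0.1214 0.12  ] [ 0.6334 -0.0878  0.085 ] -0.251733156533138
board near-left [0.4729 0.1655 0.012 ]
origin est [0.605 0.031] [0.6042 0.0311] from board [0.6053 0.0311]
bf [-0.0409  0.0002] 0.13818310906162218
br [-0.0664  0.0005] 0.13930403695415658
padfo [0.0594 0.1072] 0.12035882580086646
w [ 0.0302 -0.0148] 0.164027648357364
```

The sorter origin is at about (0.605, 0.031) with yaw -0.24; three estimates agree. The left pad triangulates to z=0.120 (raised) and the weight leans right, so I press pad_left, at world (0.668, 0.110). The beads sit at sorter x -41 and -66 mm.

```bash
python3 -m handwheel '[[[0.05,-0.036,0,0,0,0.1,0],[0.1,-0.072,0,0,0,0.2,0],[0.15,-0.108,0,0,0,0.3,0],[0.2,-0.144,0,0,0,0.4,0],[0.25,-0.18,0,0,0,0.5,0],[0.3,-0.216,0,0,0,0.614,0],[0.331,-0.241,0,0,0,0.614,0],[0.331,-0.241,0,0,0,0.614,0]]]' 20
```

```text
clock: 1.1
position: [0.4499, -0.2333, 0.2312]
ee_rot: [0.993, -0.117, 0.0, -0.0]
ft_force: [-0.1, -1.1, -0.4]
grip_width: 0.003
```

```bash
python3 -m handwheel '[[[0.019,-0.055,0,0,0,0,0],[0.038,-0.11,0,0,0,0,0],[0.057,-0.165,0,0,0,0,0],[0.076,-0.22,0,0,0,0,0],[0.095,-0.275,0,0,0,0,0],[0.114,-0.33,0,0,0,0,0],[0.133,-0.387,0,0,0,0,0],[0.133,-0.387,0.03,0,0,0,0]]]'; python3 -m handwheel '[[[0,0,0.03,0,0,0,0],[0,0,0.03,0,0,0,0]]]'
python3 - <<'E'
from h import *
for n in('side','top'):cv2.imwrite(f'pics/{n}1.png',manip.camera(n)[90:330,130:450].repeat(2,0).repeat(2,1))
o=manip.get_obs();print(o['position'],o['clock'])
E
```

```text
clock: 2.1
position: [0.6713, 0.1126, 0.2017]
ee_rot: [0.993, -0.117, 0.001, -0.002]
ft_force: [-1.4, -1.3, -0.2]
grip_width: -0.002
clock: 2.35
position: [0.6684, 0.1057, 0.1683]
ee_rot: [0.993, -0.12, -0.002, 0.001]
ft_force: [-0.3, -1.0, 0.0]
grip_width: -0.001
[0.67000979 0.10658949 0.17203248] 2.45
```

View pics/side1.png

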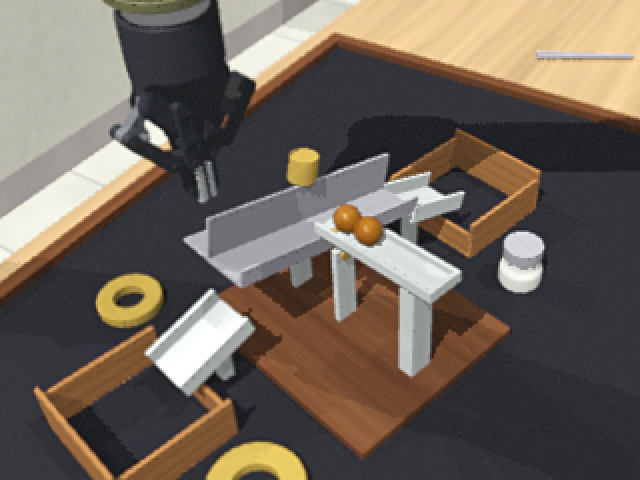

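View pics/top1.png

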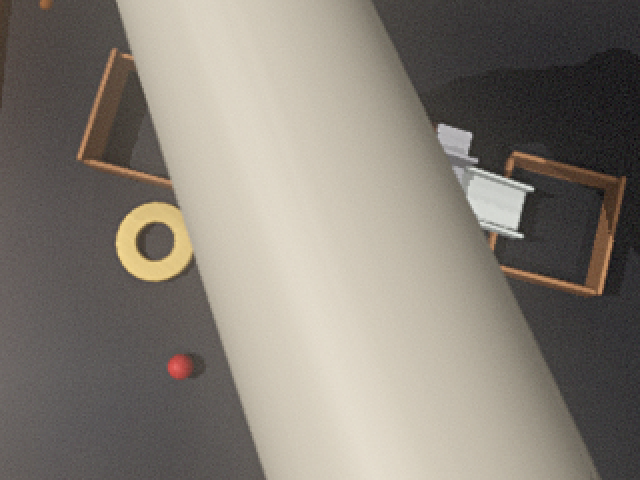

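Side view: the fingertips at (205,200) in the crop stand right above the left pad (205,238); the beads are still in place. Now pressing gently.

```bash
python3 -m handwheel '[[[0,-0.003,0.025,0,0,0,0],[0,-0.003,0.047,0,0,0,0],[0,-0.003,0.055,0,0,0,0],[0,-0.003,0.062,0,0,0,0],[0,-0.003,0.069,0,0,0,0],[0,-0.003,0.076,0,0,0,0],[0,-0.003,0.083,0,0,0,0],[0,-0.003,0.086,0,0,0,0]]]'; python3 -m handwheel '[[[0,0,0,0,0,0,0],[0,0,-0.04,0,0,0,0],[0,0,-0.09,0,0,0,0],[0,0,-0.13,0,0,0,0],[0,0,-0.13,0,0,0,0]]]'
python3 - <<'E'
from h import *
for n in('side',):cv2.imwrite(f'pics/{n}2.png',manip.camera(n)[90:330,130:450].repeat(2,0).repeat(2,1))
o=manip.get_obs();print(o['position'],o['clock'])
E
```

```text
clock: 3.45
position: [0.6702, 0.1104, 0.0847]
ee_rot: [0.993, -0.12, -0.0, 0.0]
ft_force: [0.8, -0.2, -0.3]
grip_width: -0.001
clock: 4.08
position: [0.672, 0.1112, 0.2198]
ee_rot: [0.993, -0.12, 0.003, -0.001]
ft_force: [0.2, -0.5, -1.3]
grip_width: -0.005
[0.67109707 0.11083565 0.21718909] 4.125
```

View pics/side2.png

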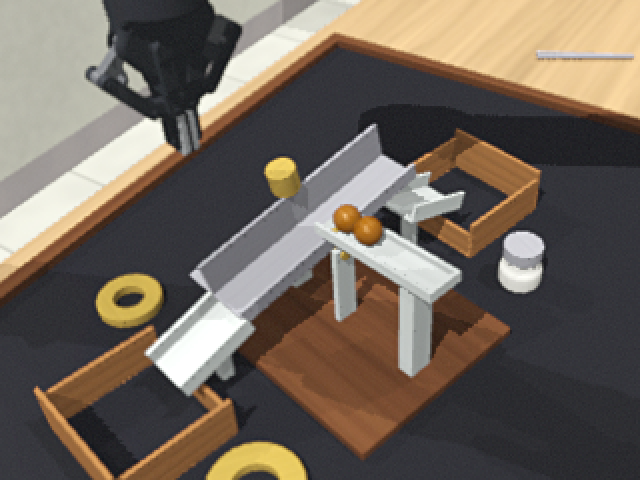

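The picture shows the gate's left end flush with the left chute and its right end up, with both beads still at (347,218) and (368,231) in the crop. Now move behind the rear bead, high first.

```bash
python3 -m handwheel '[[[-0.04,0.025,0,0,0,0,0],[-0.08,0.05,0,0,0,0,0],[-0.12,0.075,0,0,0,0,0],[-0.15,0.0934,0,0,0,0,0],[-0.15,0.0934,0,0,0,0,0],[-0.15,0.0934,0.03,0,0,0,0],[-0.15,0.0934,0.03,0,0,0,0],[-0.15,0.0934,0.03,0,0,0,0]]]'
python3 - <<'E'
from h import *
o=manip.get_obs()
for n in('side',):cv2.imwrite(f'pics/{n}3.png',manip.camera(n)[130:290,200:413].repeat(3,0).repeat(3,1))
o=manip.get_obs();p=o['position'];y=-.24;R=np.array([[np.cos(y),-np.sin(y)],[np.sin(y),np.cos(y)]])
print(p,o['clock'],R.T@(p[:2]-[.605,.031]))
E
```

```text
clock: 5.12
position: [0.5029, 0.0558, 0.1857]
ee_rot: [0.993, -0.12, -0.0, -0.0]
ft_force: [-0.4, -0.4, 0.4]
grip_width: -0.004
[0.50306475 0.05584957 0.18596674] 5.175 [-1.04920388e-01 -9.29485023e-05]
```

View pics/side3.png

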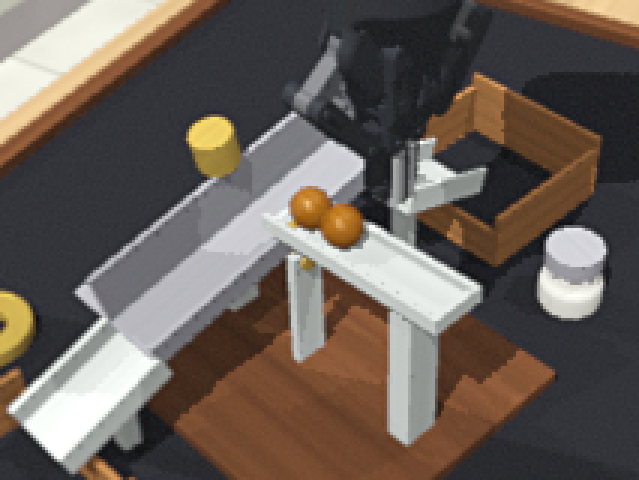

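Fingertip at (405,205) in the crop, above the empty part of the channel. Lowering.

```bash
python3 -m handwheel '[[[0,0,0.02,0,0,0,0],[0,0,0.038,0,0,0,0],[0,0,0.047,0,0,0,0],[0,0,0.047,0,0,0,0]]]'
python3 - <<'E'
from h import *
for n in('side','top'):cv2.imwrite(f'pics/{n}4.png',manip.camera(n)[130:290,200:413].repeat(3,0).repeat(3,1))
o=manip.get_obs();p=o['position'];y=-.24;R=np.array([[np.cos(y),-np.sin(y)],[np.sin(y),np.cos(y)]])
print(p,o['clock'],R.T@(p[:2]-[.605,.031]),o['ft_force'],(proj('side',p)-[200,130])*3)
E
```

```text
clock: 5.68
position: [0.5022, 0.0555, 0.1379]
ee_rot: [0.993, -0.12, -0.001, 0.0]
ft_force: [-0.5, -1.2, 0.6]
grip_width: 0.001
[0.50276097 0.05557922 0.13879899] 5.775 [-0.1051512  -0.00042775] [ 1.29223547  0.90316147 -0.39262631] [390.51336964 256.7769503 ]
```

View pics/side4.png

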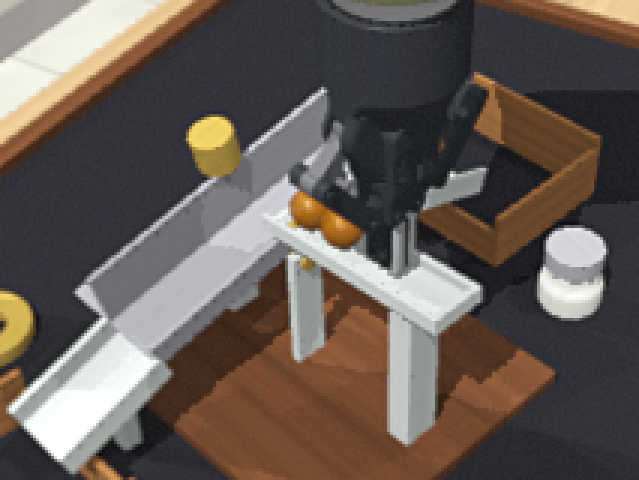

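View pics/top4.png

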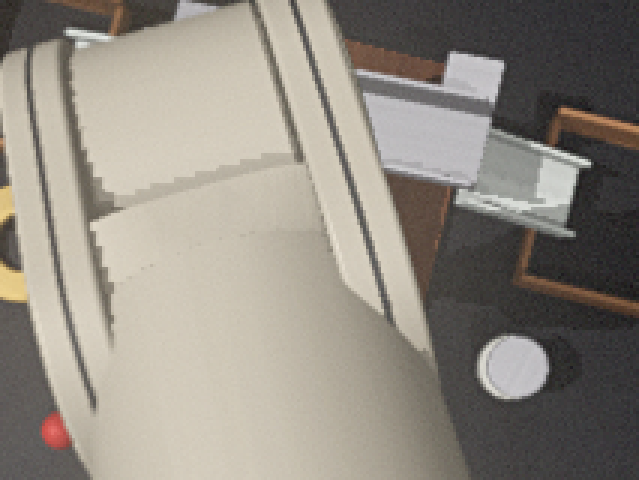

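Fingers (395,265) in the crop are behind the rear bead, in line with the channel and free of force. Pushing slowly forward.

```bash
python3 -m handwheel '[[[0.006,0,0,0,0,0,0],[0.011,0,0,0,0,0,0],[0.015,0,0.0005,0,0,0,0],[0.019,0,0.001,0,0,0,0],[0.023,0,0.001,0,0,0,0],[0.026,0,0.0015,0,0,0,0],[0.029,0,0.0015,0,0,0,0],[0.029,0,0.0015,0,0,0,0]]]'
python3 - <<'E'
from h import *
for n in('side',):cv2.imwrite(f'pics/{n}5.png',manip.camera(n)[130:330,140:406].repeat(3,0).repeat(3,1))
o=manip.get_obs();print(o['position'],o['ft_force'])
E
```

```text
clock: 6.78
position: [0.5307, 0.0486, 0.1368]
ee_rot: [0.993, -0.12, 0.0, -0.0]
ft_force: [0.1, -1.0, -0.7]
grip_width: -0.002
[0.53063405 0.04862034 0.13678105] [-0.05720325  0.76130827  0.34766776]
```

View pics/side5.png

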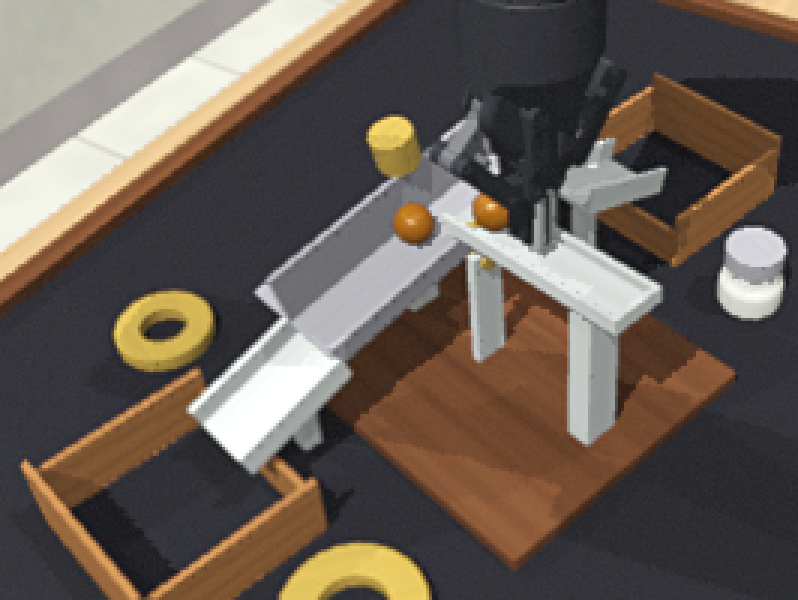

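The front bead (413,222) is rolling down the gate; the rear one (490,210) is at the sill. Let the front one finish, then push on.

```bash
python3 -m handwheel '[[[0,0,0,0,0,0,0],[0,0,0,0,0,0,0],[0,0,0,0,0,0,0],[0,0,0,0,0,0,0],[0,0,0,0,0,0,0],[0,0,0,0,0,0,0],[0,0,0,0,0,0,0],[0,0,0,0,0,0,0]]]'
python3 -m handwheel '[[[0.005,0,0,0,0,0,0],[0.009,0,0,0,0,0,0],[0.013,0,0.0005,0,0,0,0],[0.016,0,0.001,0,0,0,0],[0.019,0,0.001,0,0,0,0],[0.022,0,0.0015,0,0,0,0],[0.024,0,0.0015,0,0,0,0],[0.024,0,0.0015,0,0,0,0]]]'
python3 - <<'E'
from h import *
for n in('side',):cv2.imwrite(f'pics/{n}6.png',manip.camera(n)[130:330,140:406].repeat(3,0).repeat(3,1))
o=manip.get_obs();print(o['position'],o['ft_force'])
E
```

```text
clock: 7.82
position: [0.5306, 0.0486, 0.1368]
ee_rot: [0.993, -0.12, 0.0, 0.0]
ft_force: [-0.1, 0.1, -0.0]
grip_width: -0.004
clock: 8.82
position: [0.554, 0.0429, 0.1353]
ee_rot: [0.993, -0.12, 0.0, -0.0]
ft_force: [-0.5, -0.0, 0.2]
grip_width: -0.002
[0.55389779 0.04290525 0.13528865] [-0.30765051  0.22713442 -0.256346  ]
```

View pics/side6.png

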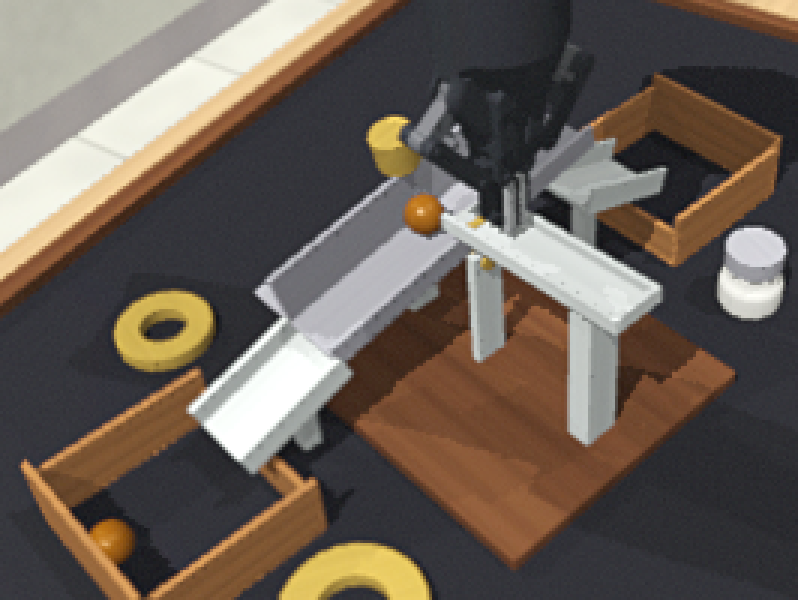

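The front bead lies in the left tray (112,540) and the rear bead (425,214) is on the gate. Wait, then withdraw back and up.

```bash
python3 -m handwheel '[[[0,0,0,0,0,0,0],[0,0,0,0,0,0,0],[0,0,0,0,0,0,0],[-0.015,0,-0.005,0,0,0,0],[-0.03,0,-0.02,0,0,0,0],[-0.04,0,-0.06,0,0,0,0],[-0.06,0,-0.1,0,0,0,0],[-0.06,0,-0.1,0,0,0,0]]]'
python3 -m handwheel '[[[-0.04,0.04,0,0,0,0,0],[-0.08,0.08,0,0,0,0,0],[-0.08,0.12,0,0,0,0,0],[-0.08,0.16,0,0,0,0,0],[-0.08,0.2,0,0,0,0,0],[-0.08,0.24,0,0,0,0,0],[-0.08,0.24,0,0,0,0,0],[-0.08,0.24,0,0,0,0,0]]]'
python3 - <<'E'
from h import *
for n in('side','top'):cv2.imwrite(f'pics/{n}7.png',manip.camera(n))
o=manip.get_obs();print(o['position'],o['ft_force'],o['clock'])
E
```

```text
clock: 9.88
position: [0.4956, 0.0584, 0.2387]
ee_rot: [0.993, -0.119, 0.003, 0.0]
ft_force: [-1.2, -0.4, -0.4]
grip_width: 0.001
clock: 10.88
position: [0.3606, -0.1561, 0.2348]
ee_rot: [0.993, -0.12, -0.0, -0.0]
ft_force: [-0.1, 0.5, 0.1]
grip_width: 0.001
[ 0.3609407  -0.15587866  0.23504148] [-0.55638357  0.24512053  0.03717328] 10.975
```

View pics/side7.png

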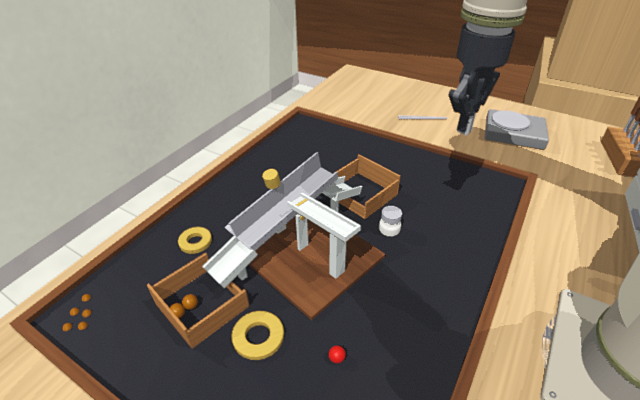

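View pics/top7.png

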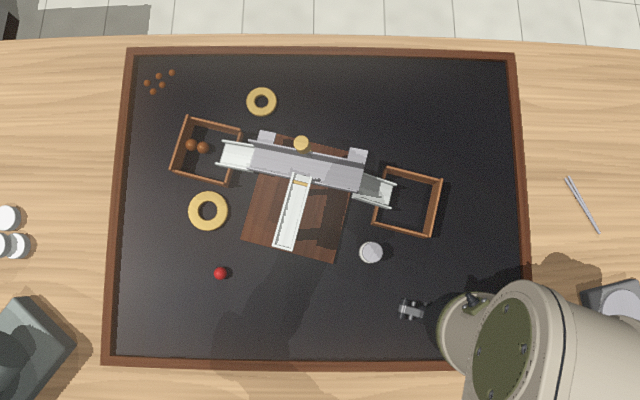

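Both beads are in the left tray, at (191,144) and (202,147) in the top view; the rings and jar have not moved. Let them settle, check, then hand in.

```bash
python3 -m handwheel '[[[0,0,0,0,0,0,0],[0,0,0,0,0,0,0],[0,0,0,0,0,0,0],[0,0,0,0,0,0,0],[0,0,0,0,0,0,0],[0,0,0,0,0,0,0],[0,0,0,0,0,0,0],[0,0,0,0,0,0,0]]]'
python3 - <<'E'
from h import *
y=-.24;R=np.array([[np.cos(y),-np.sin(y)],[np.sin(y),np.cos(y)]])
for k in range(2):
    im=manip.camera('top');h=cv2.cvtColor(im,cv2.COLOR_BGR2HSV)[110:190,170:245]
    m=cv2.inRange(h,(5,140,50),(18,255,255));m=cv2.morphologyEx(m,cv2.MORPH_OPEN,np.ones((6,6),np.uint8))
    n,l,s,c=cv2.connectedComponentsWithStats(m)
    for i in range(1,n):
        u=c[i]+[170,110];print(s[i,4],u,R.T@(plane('top',u,.017)[:2]-[.605,.031]))
cv2.imwrite('pics/top8.png',im[90:210,150:310].repeat(5,0).repeat(5,1))
E
```

```text
clock: 11.98
position: [0.3609, -0.1569, 0.2353]
ee_rot: [0.993, -0.12, 0.0, 0.0]
ft_force: [0.2, 0.0, 0.2]
grip_width: -0.004
```

View pics/top8.png

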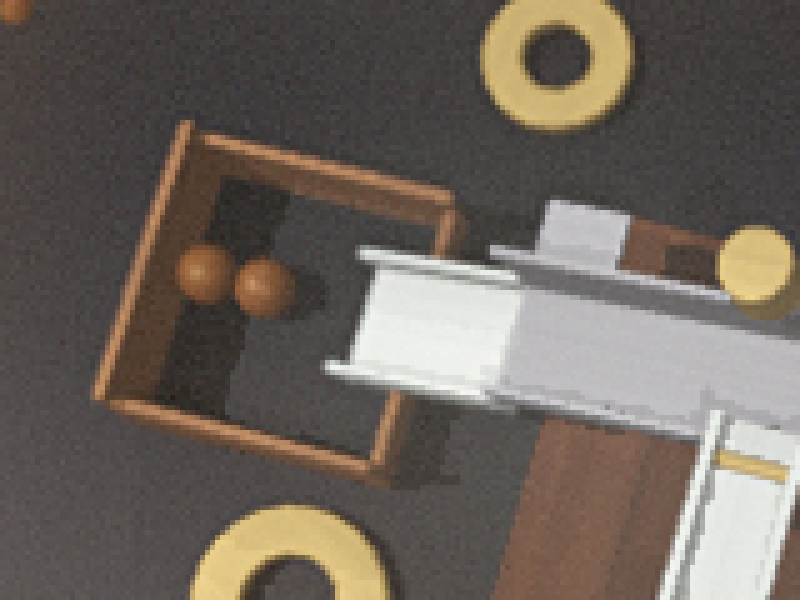

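```bash
python3 - <<'E'
from h import *
y=-.24;R=np.array([[np.cos(y),-np.sin(y)],[np.sin(y),np.cos(y)]])
for u in((190.6,144),(202.4,147.2)):print(R.T@(plane('top',u,.017)[:2]-[.605,.031]))
manip.hand_in()
E
```

```text
[0.00839716 0.25746698]
[0.00785425 0.23035762]
the job is handed in; nothing more can be done
```

I pressed the raised left pad down with the shut fingertips, and the gate rocked over and stayed lying to the left. I then pushed the rear bead slowly along the channel. The front bead went over the sill first, then the rear one, and both rolled down the gate and the left chute into the left tray. I handed the job in at about 12 s of the 40 s allowed.

- **Beads:** in the last top view they lie at sorter (8, 257) and (8, 230) mm, inside the tray limits. They had not moved between two pictures about 1 s apart.
- **Gate:** the pictures show its left end flush with the left chute and its right end raised.
- **Rings and jar:** they look unmoved, judged by eye from the pictures.
- **Robot:** it stands clear with no contact force.
- **Failed check:** my automatic colour mask found no beads in the tray picture, so I read those bead positions by eye from the enlarged crop.

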